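Close up the baking plates on the stove

ROBOT

A 6-joint arm with a two-finger parallel gripper is mounted at the origin on the work surface. World frame = base frame: x ahead of the robot, y to its left, z up, the work surface at z = 0. Lengths are in m, angles in rad, forces in N, time in s.
With the tool pointing down it reaches from about 0.4 to 0.925 m from the base axis. Payload 3.4 kg.
Tool frame: the origin (TCP) lies on the centre line of the jaws, within the pads' length; the fingertips stand 11 mm ahead of it and the grasp point (between the pads) lies 8 mm behind it; z points along the fingers, y is the direction in which the jaws open and shut (so a half turn about z gives the same grasp; the last joint's range is limited). The gripper opens to 85 mm and grips with 20 to 120 N. Pads are 22 mm wide; open, the fingers measure 114 mm over their backs; the gripper's body (76 mm by 85 mm) begins 54 mm behind the grasp point. The pads swing forward as they close: fully open they stand 13 mm farther back than shut.
Start: joints at [-1.359, 0.307, 1.506, -0, 1.328, -0.073], TCP at [0.162, -0.552, 0.242] pointing down, gripper open.
Joint ranges: [-3.12, 3.12], [-1.05, 2.28], [0.14, 2.33], [-1.42, 4.57], [0.1, 2.73], [-2.68, 2.68]. Speed limits (rad/s): [2.57, 2.57, 3.14, 3.14, 3.14, 3.14].

INTERFACE

Orientations are given as a 3x3 rotation matrix whose columns are the frame's x, y, z axes.
In Python, from plant import state, grab_frame, camera_info, env gives the robot as it stands.
- The arm moves only by the tool arm_command, never from a script. Its argument "deltas" is a list that holds one entry, the list of rows, each a list of 7 numbers: the finger opening in mm, from 0 to 85.4, then the shift along the world's x, y, z in mm, then the turn, a rotation vector about the world's x, y, z in rad. A call has 1 to 5 rows; each row shifts and turns the commanded pose from where the row before left it; what a row does not reach is not made up. A row lasts 1/8 s, in which the tool goes at most 62.5 mm and 10.7 degrees, less where a joint would pass 70% of its speed; a pose out of reach is approached as far as the arm can. A call is refused whole if a number of a shift passes 62.5 or a number of a turn 0.188, either way. A call with a gripper value outside its range is refused whole. The fingers move at their own pace and stop on an object; "grip_force" is the grip in N (left out, the last holds). Time passes only in rows, so rows that do not move let the fingers close. It gives the time, the measured TCP pose, the force and the opening at its end, in the units of the state.
- state(): the state, without advancing time (a new reading comes with each control period).
- grab_frame(name): name is "side" or "top" or "wrist"; returns (picture, depth): 420x560x3 uint8, blue, green, red; 420x560 float32, m along the optical axis (not along the pixel's ray), 0 where there is no reading.
- camera_info(name): a dict with "intrinsics" (3x3 intrinsics, pixels), "k1" (the pictures are not rectified: a ray, as slopes to the right and down, at radius r is drawn at 1 + k1 r^2 times it, then the intrinsics apply), "world_from_camera" (4x4, takes a point from camera to world coordinates); the wrist camera has in their place "T_tool_cam" (4x4, takes a point from camera to tool coordinates, whose origin is the TCP and whose axes are the flange's). Camera axes: x right, y down, z forward; pixel columns grow to the right and rows downward; lengths in m; the calibration is good to about 2 mm. A picture is of the moment at which its call begins: read the wrist's pose just before it. camera_info takes no time and is no camera call.
- env.finish_job(): hands the job in, once; it reports no verdict.
The state is a dict: "t": time; "joints": joint angles; "qvel": joint speeds; "joint_torque": joint torques, N m; "eef_pos": TCP position; "eef_rot": TCP orientation; "contact_force": force on the tool from outside, world axes, zero at the start; "torque": the same for the moment, N m; "gripper_width": opening from 0.0 (shut) to 1.0 (fully open).
Only numpy, scipy, OpenCV 4.12 (cv2) and the standard library are available. Lean on these libraries where they do the work, as an engineer would, in place of code of your own. Each camera call takes 0.05 s, during which the arm holds its last target.

TASK

The two cast baking plates lie loose and crooked on the bars of the gas stove. With the fingertips, push them along the bars, without lifting or tipping them, into the stove's back left corner (away from the robot, and to its left): both square and flush against the back upstand, one plate tight against the upstand at the left end and the other tight beside it, leaving no gap for the flame. It does not matter which plate comes first; leave the pan, pick, bottle and tray around the stove where they are.

Things in the scene. Friction and masses are not known exactly. Their poses are not given: they have to be found in the camera images.
- stove: Gas baking stove, a sheet-steel box fixed to the bench, x -125 to 100 mm, y -273 to 260 mm; may stand turned by up to 9 degrees. Origin: on the bench near its centre. x points to its back (away from the robot), y to its left end, z up. Five round bars along y, tops at z = 130 mm, carry the plates. Brass burner tubes lie below the bars in the left part; two gas taps stick out 30 mm from the front at z = 70 mm.
- corner (a point): Inner corner of the stove's back and left upstands at the height of the bars' tops: (90, 250, 130) mm in the stove's frame, stove's axes. Upstands: 30 mm higher than the bars, 10 mm thick, along the whole back and left end. Front (215 mm before this point) and right end (523 mm to the right) are open: edges 10 mm below the bars' tops, so fingers at the bars' height pass over.
- round_plate: Dark cast-metal baking plate with six round pockets (2 x 3): 140 mm along its x (front to back), 100 mm along its y, 22 mm thick, 0.45 to 0.75 kg; no handle, plain upright sides. Origin: centre of its underside. Axes within 8 degrees of the stove's at the start. Home: x = 20 mm in the stove's frame, and y = 200 mm if it is the left plate. Sliding takes 2 to 7 N; meeting it at 40 mm/s gives a brief knock of 10 to 17 N.
- stick_plate: Dark cast-metal baking plate with four oblong pockets: 140 mm along its x (front to back), 130 mm along its y, 22 mm thick, 0.55 to 1 kg, otherwise like the other. Origin: centre of its underside. Home: x = 20 mm in the stove's frame, y = 185 mm if it is the left plate; touching, the origins are 115 mm apart. Either may start as the left one; both start clear of the upstands and of each other.
- small_pan: Bystander: small aluminium pan, rim 108 mm across, 58 mm high, with a wooden handle out to 190 mm along its y. Origin: centre of its underside. On the bench in front of the stove, to the left.
- pick: Bystander: turning pick with a wooden handle, lying on the bench in front of the stove, to the right; 225 mm long along its x, 16 mm high. Origin: under the handle's front end, on the bench.
- oil_bottle: Bystander: amber oil bottle, 56 mm across, 155 mm high, standing on the bench beyond the stove's right end. Origin: centre of its underside.
- cake_tray: Bystander: shallow wooden tray of baked cakes, 200 x 150 mm, 32 mm high, on the bench beyond the stove's left end. Origin: centre of its underside.

How it is judged:
By the outcome, as a careful person would: the job done as asked, in the order asked, and still so for the second after the job is handed in, with the robot touching nothing.
It also fails if it takes over 58 s, if anything falls off the work surface, if the arm or the gripper's body presses on something with over 40 N, if the wrist force passes 120 N, or if a joint passes its speed limit or range.

## Working session

There is one attempt and no reset: what is moved stays moved. The work goes in short steps, Python scripts to look and compute and a tool call to move; the robot and the scene stay as the last step left them, time stands still between calls to the robot, and variables do not carry over. Pictures are saved under pics/ and viewed, and the job is handed in when it is done.

Besides the shell and the picture viewer there is one more tool, called after "Emit:" as name(argument=value, ...), one argument or row to a line, values as JSON. arm_command: Moves the arm, as the interface text tells. Its arguments: {"type":"object","properties":{"deltas":{"type":"array"},"grip_force":{"type":"number"}},"required":["deltas"]}

```bash
mkdir -p pics; cat > h.py <<'E'
import numpy as np, cv2
from plant import state, grab_frame, camera_info, env
E
python3 - <<'E'
from h import *
s=state();print({k:np.round(v,3).tolist() for k,v in s.items()})
for n in ("side","top"):
    im,d=grab_frame(n);np.savez(f'pics/{n}0.npz',im=im,d=d);cv2.imwrite(f'pics/{n}0.png',im)
    c=camera_info(n);print(n,{k:np.round(v,3).tolist() for k,v in c.items()})
print(camera_info("wrist"))
E
```

```text
{'t': 0.0, 'joints': [-1.359, 0.308, 1.508, -0.0, 1.328, -0.073], 'qvel': [0.0, 0.0, -0.002, 0.001, 0.001, 0.001], 'joint_torque': [0.002, -45.755, -25.192, -0.0, 0.013, 0.0], 'eef_pos': [0.162, -0.551, 0.241], 'eef_rot': [[0.959, 0.282, -0.0], [0.282, -0.959, 0.002], [0.0, -0.002, -1.0]], 'contact_force': [0.227, -0.093, 1.491], 'torque': [-0.04, -0.03, -0.027], 'gripper_width': 0.999}
side {'intrinsics': [[430.218, 0.0, 283.115], [0.0, 430.218, 215.755], [0.0, 0.0, 1.0]], 'k1': -0.128, 'world_from_camera': [[-0.703, -0.469, 0.534, -0.024], [-0.711, 0.473, -0.521, 0.536], [-0.008, -0.746, -0.666, 0.783], [0.0, 0.0, 0.0, 1.0]]}
top {'intrinsics': [[508.7, 0.0, 280.501], [0.0, 508.7, 210.306], [0.0, 0.0, 1.0]], 'k1': 0.038, 'world_from_camera': [[-0.04, -0.976, 0.213, 0.255], [-0.999, 0.039, -0.01, 0.007], [0.001, -0.213, -0.977, 1.38], [0.0, 0.0, 0.0, 1.0]]}
{'intrinsics': array([[312.97543977,   0.        , 278.66087856],
       [  0.        , 312.97543977, 208.14797478],
       [  0.        ,   0.        ,   1.        ]]), 'k1': 0.015056442462730574, 'T_tool_cam': array([[-6.92278311e-04, -9.63920148e-01, -2.66190662e-01,
         6.65289914e-02],
       [ 9.99999685e-01, -5.63788388e-04, -5.59114678e-04,
        -3.52024770e-04],
       [ 3.88866699e-04, -2.66190965e-01,  9.63920235e-01,
        -1.32837069e-01],
       [ 0.00000000e+00,  0.00000000e+00,  0.00000000e+00,
         1.00000000e+00]])}
```

View pics/top0.png

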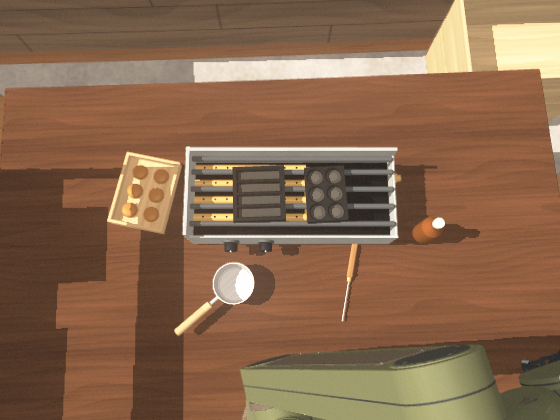

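View pics/side0.png

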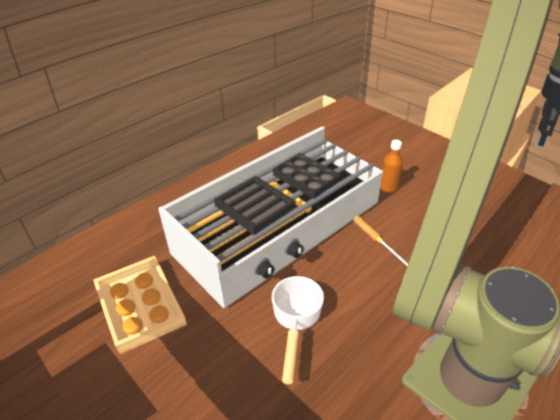

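The top view shows the stick plate on the left (~260,193) and the round plate on the right (~326,193). The stove spans columns 185–397 and rows 148–242. I'll enlarge it to read the corners.

```bash
python3 - <<'E'
from h import *
im=np.load('pics/top0.npz')['im']
c=im[140:250,178:288];d=im[140:250,290:400]
g=lambda a:cv2.convertScaleAbs(cv2.resize(a,None,fx=5.4,fy=5.4,interpolation=cv2.INTER_CUBIC),alpha=1.5,beta=30)
cv2.imwrite('pics/tl.png',g(c));cv2.imwrite('pics/tr.png',g(d))
E
```

```text
(no output)
```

View pics/tl.png

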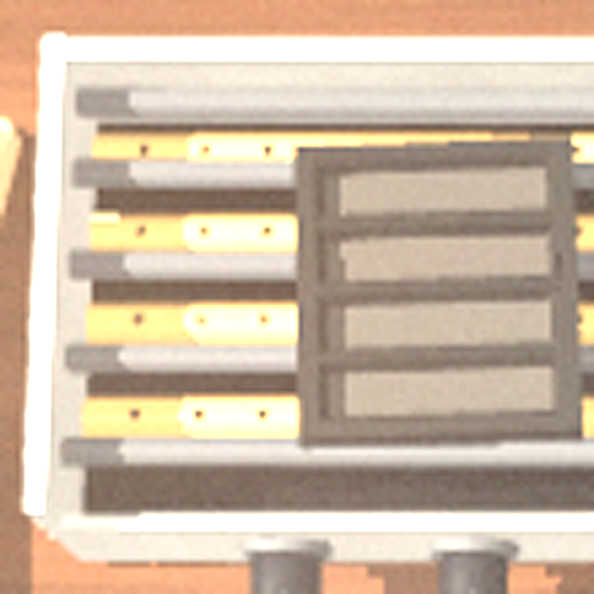

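View pics/tr.png

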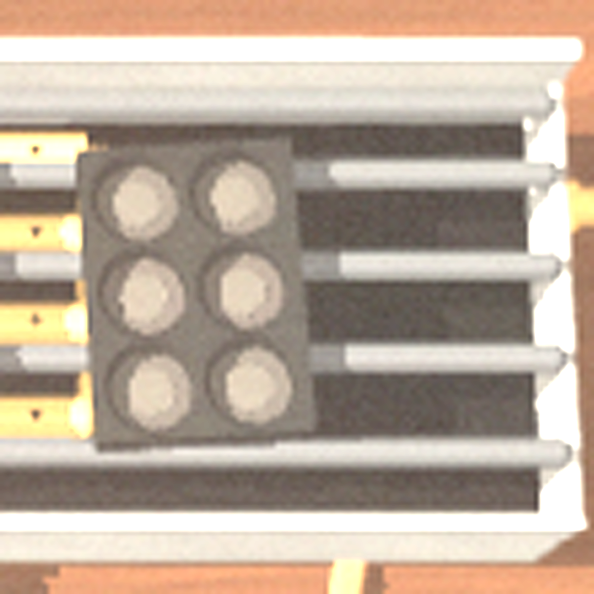

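```bash
cat >> h.py <<'E'
def und(px,K,k1):
    r=np.array([(px[0]-K[0,2])/K[0,0],(px[1]-K[1,2])/K[1,1]]);u=r.copy()
    for _ in range(20): u=r/(1+k1*(u@u))
    return np.array([u[0],u[1],1.])
def p2w(px,z,cam='top',T=None):
    c=camera_info(cam);T=np.array(c['world_from_camera']) if T is None else T
    d=T[:3,:3]@und(px,np.array(c['intrinsics']),c['k1']);o=T[:3,3]
    return o+d*(z-o[2])/d[2]
def w2p(p,cam='top',T=None):
    c=camera_info(cam);T=np.array(c['world_from_camera']) if T is None else T
    q=np.linalg.inv(T)@np.append(p,1);u=q[:2]/q[2];u=u*(1+c['k1']*(u@u));K=np.array(c['intrinsics'])
    return u*K[0,0]+K[:2,2]
def wristT(s):
    T=np.eye(4);T[:3,:3]=s['eef_rot'];T[:3,3]=s['eef_pos'];return T@np.array(camera_info('wrist')['T_tool_cam'])
E
python3 - <<'E'
from h import *
L=lambda x,y:((x+.5)/5.4-.5+178,(y+.5)/5.4-.5+140)
R=lambda x,y:((x+.5)/5.4-.5+290,(y+.5)/5.4-.5+140)
P=lambda n,px,z:print(n,np.round(p2w(px,z)*1000,1))
P('cornerTop',L(68,63),.160);P('backR',R(560,63),.160);P('leftfront',L(50,514),.160)
P('backouterL',L(60,38),.16);P('backouterR',R(578,40),.16)
for n,q in zip(['TL','TR','BR','BL'],[(299,150),(571,141),(582,432),(303,440)]):P('stick '+n,L(*q),.152)
for n,q in zip(['TL','TR','BR','BL'],[(78,155),(290,140),(316,428),(97,443)]):P('round '+n,R(*q),.152)
for n,q in zip(['pan','tapL','tapR'],[(234,284),(231,246),(265,246)]):P(n,q,.06)
E
```

```text
cornerTop [682.1 215.6 160. ]
backR [ 661.8 -294.4  160. ]
leftfront [469.6 224.2 160. ]
backouterL [694.5 219.2 160. ]
backouterR [ 672.7 -303.8  160. ]
stick TL [638.3 109.8 152. ]
stick TR [637.6 -17.  152. ]
stick BR [499.2 -16.3 152. ]
stick BL [500.6 110.8 152. ]
round TL [628.8 -68.7 152. ]
round TR [ 632.1 -167.8  152. ]
round BR [ 495.  -170.6  152. ]
round BL [492.  -70.6 152. ]
pan [354.1 121.   60. ]
tapL [452.8 126.9  60. ]
tapR [449.3  38.1  60. ]
```

Emit:
arm_command(
  deltas=[
    [[85, 45, 36, 0, 0, 0, 0.138], [85, 45, 36, 0, 0, 0, 0.138], [85, 45, 36, 0, 0, 0, 0.138], [85, 45, 36, 0, 0, 0, 0.138], [85, 45, 36, 0, 0, 0, 0.138]],
  ],
)

```text
t: 0.72
eef_pos: [0.3881, -0.3702, 0.242]
eef_rot: [[0.557, 0.831, -0.0], [0.831, -0.557, 0.0], [0.0, -0.0, -1.0]]
contact_force: [-0.1, -0.3, 0.3]
gripper_width: 0.995
```

Emit:
arm_command(
  deltas=[
    [[85, 45, 36, 0, 0, 0, 0.138], [85, 45, 36, 0, 0, 0, 0.138], [85, 45, 36, 0, 0, 0, 0.138], [85, 45, 36, 0, 0, 0, 0.138], [85, 0, 0, 0, 0, 0, 0]],
  ],
)

```text
t: 1.35
eef_pos: [0.5699, -0.2247, 0.2415]
eef_rot: [[0.037, 0.999, 0.001], [0.999, -0.037, 0.001], [0.001, 0.0, -1.0]]
contact_force: [-0.0, -0.5, 0.6]
gripper_width: 0.995
```

```bash
cat >> h.py <<'E'
def show():
    s=state()
    R=np.array(s['eef_rot']);print('t',round(float(s['t']),2),'tcp',np.round(np.array(s['eef_pos'])*1000,1),'yaw',round(float(np.arctan2(R[1,0],R[0,0])),4),'F',np.round(s['contact_force'],1),'M',np.round(s['torque'],2),'j',np.round(s['joints'],2),'zax',np.round(R[:,2],3));return s
def pic(cam,name):
    s=state();im,d=grab_frame(cam);cv2.imwrite(f'pics/{name}.png',im);np.savez(f'pics/{name}.npz',im=im,d=d,T=wristT(s) if cam=='wrist' else np.array(camera_info(cam)['world_from_camera']));return im,d
E
python3 -c "
from h import *
show();pic('wrist','w1')"
```

```text
t 1.35 tcp [ 569.9 -224.7  241.5] yaw 1.5334 F [-0.  -0.5  0.6] M [0.01 0.04 0.01] j [-0.45  0.36  1.43  0.    1.36 -0.41] zax [ 0.001  0.001 -1.   ]
```

View pics/w1.png

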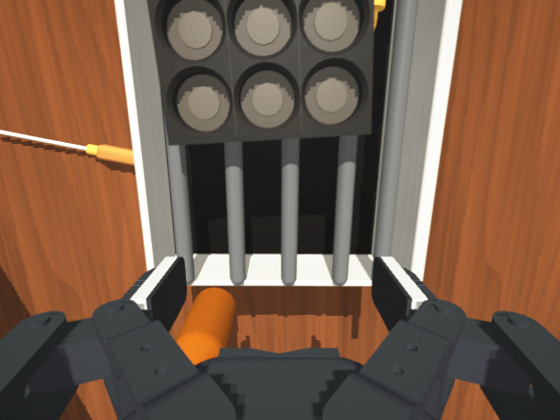

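```bash
python3 -c "
from h import *
T=np.load('pics/w1.npz')['T']
for n,q,z in [('rBR',(168,144),.13),('rBRtop',(168,137),.152),('rTR',(372,134),.13),('up back inner',(431,175),.16),('upb2',(447,30),.16),('bottleedge',(225,292),.14)]: print(n,np.round(p2w(q,z,'wrist',T)*1000,1))
print(p2w((428,232),.03),p2w((437,223),.155))
"
```

```text
rBR [ 486.4 -170.4  130. ]
rBRtop [ 494.6 -164.5  152. ]
rTR [ 642.  -168.8  130. ]
up back inner [ 674.9 -196.6  160. ]
upb2 [ 676.1 -107.6  160. ]
bottleedge [ 521.4 -292.7  140. ]
[ 0.47443805 -0.39954203  0.03      ] [ 0.4755316  -0.38601724  0.155     ]
```

```bash
python3 -c "
from h import *
f=np.load('pics/w1.npz');d=f['d'];T=f['T'];c=camera_info('wrist')
Tt=np.array(c['T_tool_cam'])
best=[]
for x0,x1 in((110,190),(370,440)):
  pts=[]
  for y in range(250,345):
    for x in range(x0,x1):
      z=d[y,x]
      if 0<z<.22:
        p=Tt[:3,:3]@(und((x,y),np.array(c['intrinsics']),c['k1'])*z)+Tt[:3,3];pts.append(p)
  pts=np.array(pts);print(len(pts));i=np.argsort(-pts[:,2])
  print('tip z',pts[i[:40:8]].round(4)); 
  m=pts[:,2]>np.percentile(pts[:,2],80);print(pts[m].min(0),pts[m].max(0))
"
```

```text
4892
tip z [[ 0.0018 -0.0437 -0.0025]
 [-0.0058 -0.0435 -0.0036]
 [ 0.0065 -0.0433 -0.0042]
 [ 0.0027 -0.0436 -0.0044]
 [-0.0092 -0.0435 -0.0047]]
[-0.01173129 -0.0573715  -0.02074735] [ 0.01176382 -0.04285121 -0.00254746]
4529
tip z [[ 0.0012  0.0417 -0.0026]
 [-0.0052  0.0413 -0.0037]
 [ 0.001   0.0413 -0.004 ]
 [-0.0084  0.0414 -0.0044]
 [-0.0002  0.0412 -0.0045]]
[-0.01107439  0.04086819 -0.01962069] [ 0.01174104  0.05553053 -0.00255319]
```

Emit:
arm_command(
  deltas=[
    [[85, -3, 12, -40, 0, 0, 0], [85, -3, 12, -40, 0, 0, 0], [85, 0, 0, -20, 0, 0, 0], [85, 0, 0, -5, 0, 0, 0], [85, 0, 0, 0, 0, 0, 0]],
  ],
)

```text
t: 2.02
eef_pos: [0.5607, -0.2047, 0.1376]
eef_rot: [[0.045, 0.999, -0.0], [0.999, -0.045, -0.0], [-0.0, -0.0, -1.0]]
contact_force: [0.2, 0.3, -0.2]
gripper_width: 0.996
```

Emit:
arm_command(
  deltas=[
    [[85, 0.3, 8, -1.5, 0, 0, 0], [85, 0.2, 5, 0, 0, 0, 0], [85, 0.2, 5, 0, 0, 0, 0], [85, 0.2, 5, 0, 0, 0, 0], [85, 0.2, 5, 0, 0, 0, 0]],
  ],
)

```text
t: 2.65
eef_pos: [0.5618, -0.1763, 0.1361]
eef_rot: [[0.042, 0.999, -0.001], [0.999, -0.042, -0.002], [-0.002, -0.001, -1.0]]
contact_force: [-2.9, -4.7, 2.2]
gripper_width: 0.996
```

Emit:
arm_command(
  deltas=[
    [[85, 0.2, 6, 0, 0, 0, 0], [85, 0.2, 6, 0, 0, 0, 0], [85, 0.2, 6, 0, 0, 0, 0], [85, 0.2, 6, 0, 0, 0, 0], [85, 0.2, 6, 0, 0, 0, 0]],
  ],
)

```text
t: 3.28
eef_pos: [0.5638, -0.1459, 0.1361]
eef_rot: [[0.043, 0.999, 0.001], [0.999, -0.043, -0.001], [-0.001, 0.001, -1.0]]
contact_force: [0.3, -4.3, 2.3]
gripper_width: 0.995
```

```bash
python3 -c "
from h import *
show();pic('wrist','w2')"
```

```text
t 3.27 tcp [ 563.8 -145.9  136.1] yaw 1.5279 F [ 0.3 -4.3  2.3] M [-0.77  0.24  0.1 ] j [-0.33  0.41  1.63 -0.    1.09 -0.28] zax [ 0.001 -0.001 -1.   ]
```

View pics/w2.png

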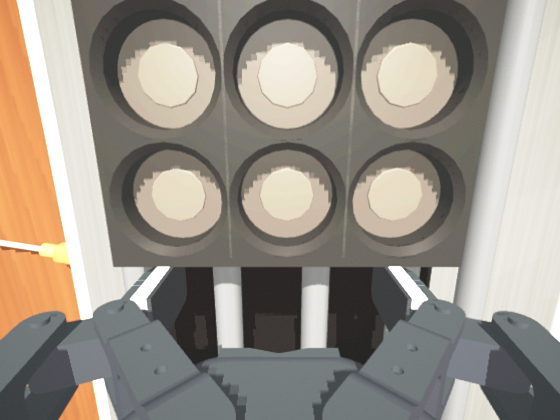

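Round plate has squared against the fingers: its edge is level at row 266 across columns 112–468. Continuing the push.

Emit:
arm_command(
  deltas=[
    [[85, 0.2, 6, 0, 0, 0, 0], [85, 0.2, 6, 0, 0, 0, 0], [85, 0.2, 6, 0, 0, 0, 0], [85, 0.2, 5, 0, 0, 0, 0], [85, 0.2, 5, 0, 0, 0, 0]],
  ],
)

```text
t: 3.95
eef_pos: [0.5642, -0.12, 0.1361]
eef_rot: [[0.042, 0.999, 0.0], [0.999, -0.042, -0.005], [-0.005, 0.0, -1.0]]
contact_force: [-2.3, -11.7, 1.5]
gripper_width: 0.998
```

Emit:
arm_command(
  deltas=[
    [[85, 0.2, 5, 0, 0, 0, 0], [85, 0.2, 5, 0, 0, 0, 0], [85, 0.2, 5, 0, 0, 0, 0], [85, 0.2, 5, 0, 0, 0, 0], [85, 0.2, 5, 0, 0, 0, 0]],
  ],
)

```text
t: 4.58
eef_pos: [0.5656, -0.0951, 0.1361]
eef_rot: [[0.042, 0.999, 0.001], [0.999, -0.042, -0.005], [-0.005, 0.001, -1.0]]
contact_force: [-0.1, -11.5, 1.7]
gripper_width: 0.998
```

Emit:
arm_command(
  deltas=[
    [[85, 0.2, 5, 0, 0, 0, 0], [85, 0.2, 5, 0, 0, 0, 0], [85, 0.2, 5, 0, 0, 0, 0], [85, 0.2, 5, 0, 0, 0, 0], [85, 0.2, 5, 0, 0, 0, 0]],
  ],
)

```text
t: 5.2
eef_pos: [0.5665, -0.0701, 0.1361]
eef_rot: [[0.042, 0.999, 0.001], [0.999, -0.042, -0.005], [-0.005, 0.001, -1.0]]
contact_force: [0.1, -11.9, 2.2]
gripper_width: 0.998
```

```bash
python3 -c "
from h import *
show();pic('wrist','w3');pic('side','s3');pic('top','t3')"
```

```text
t 5.2 tcp [566.5 -70.1 136.1] yaw 1.5285 F [  0.1 -11.9   2.2] M [-1.69  0.3   0.17] j [-0.19  0.4   1.66 -0.    1.08 -0.15] zax [ 0.001 -0.005 -1.   ]
```

View pics/s3.png

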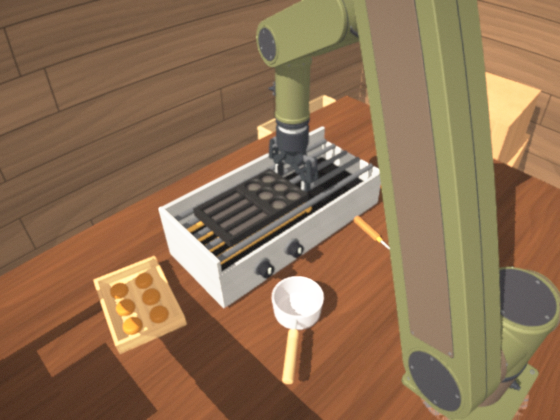

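View pics/w3.png

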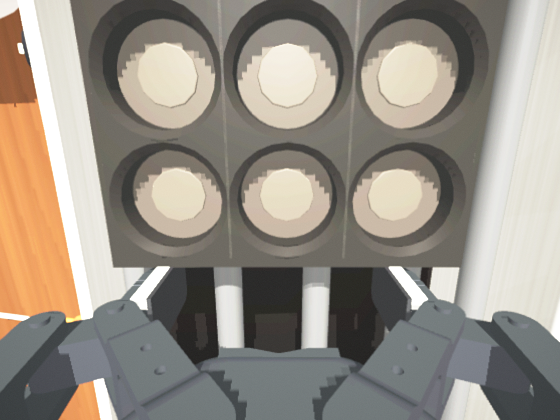

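View pics/t3.png

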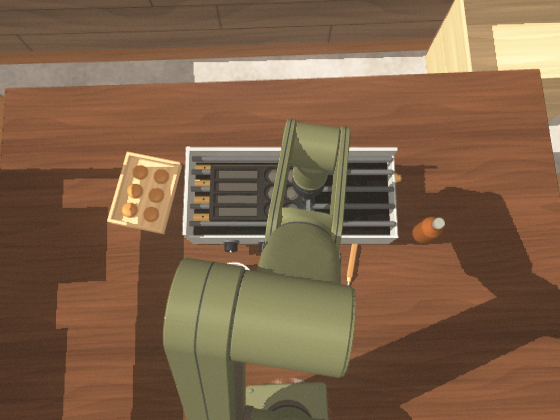

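Emit:
arm_command(
  deltas=[
    [[85, 0.2, 5, 0, 0, 0, 0], [85, 0.2, 5, 0, 0, 0, 0], [85, 0.2, 5, 0, 0, 0, 0], [85, 0.2, 5, 0, 0, 0, 0], [85, 0.2, 5, 0, 0, 0, 0]],
  ],
)

```text
t: 5.98
eef_pos: [0.5674, -0.0452, 0.1361]
eef_rot: [[0.042, 0.999, 0.0], [0.999, -0.042, -0.005], [-0.005, 0.001, -1.0]]
contact_force: [-0.1, -11.3, 2.4]
gripper_width: 0.993
```

Emit:
arm_command(
  deltas=[
    [[85, 0.2, 5, 0, 0, 0, 0], [85, 0.2, 5, 0, 0, 0, 0], [85, 0.2, 4, 0, 0, 0, 0], [85, 0.1, 3, 0, 0, 0, 0], [85, 0, 0, 0, 0, 0, 0]],
  ],
)

```text
t: 6.6
eef_pos: [0.5681, -0.0278, 0.1361]
eef_rot: [[0.042, 0.999, 0.0], [0.999, -0.042, -0.004], [-0.004, 0.001, -1.0]]
contact_force: [-1.0, -10.1, 2.5]
gripper_width: 1.0
```

Emit:
arm_command(
  deltas=[
    [[85, -0.5, -15, 0, 0, 0, 0], [85, -0.5, -15, 15, 0, 0, 0], [85, -10, 0, 50, 0, 0, -0.175], [85, -20, 10, 25, 0, 0, -0.175], [85, -20, 30, 25, 0, 0, -0.175]],
  ],
)

```text
t: 7.22
eef_pos: [0.5168, -0.0164, 0.2528]
eef_rot: [[0.545, 0.838, 0.002], [0.838, -0.545, 0.001], [0.002, 0.001, -1.0]]
contact_force: [-0.0, 0.8, 0.2]
gripper_width: 0.997
```

```bash
python3 -c "
from h import *
show()
f=np.load('pics/w1.npz');d=f['d'];c=camera_info('wrist');Tt=np.array(c['T_tool_cam'])
P=np.array([Tt[:3,:3]@(und((x,y),np.array(c['intrinsics']),c['k1'])*d[y,x])+Tt[:3,3] for y in range(250,420,2) for x in range(0,560,2) if 0<d[y,x]<.2])
for a in range(-90,0,10):
  q=P[(P[:,2]>a/1e3)&(P[:,2]<=a/1e3+.01)]
  if len(q):print(a,q.min(0).round(3),q.max(0).round(3))
"
```

```text
t 7.22 tcp [516.8 -16.4 252.8] yaw 0.9942 F [-0.   0.8  0.2] M [ 0.01  0.   -0.04] j [-0.11  0.22  1.61  0.    1.31  0.46] zax [ 0.002  0.001 -1.   ]
-90 [ 0.007 -0.032 -0.09 ] [ 0.021  0.058 -0.08 ]
-80 [-0.004 -0.067 -0.08 ] [ 0.018  0.065 -0.07 ]
-70 [-0.014 -0.074 -0.07 ] [ 0.018  0.073 -0.06 ]
-60 [-0.013 -0.075 -0.06 ] [ 0.016  0.074 -0.05 ]
-50 [ 0.002 -0.073 -0.05 ] [ 0.014  0.07  -0.04 ]
-40 [-0.008 -0.057 -0.04 ] [ 0.011  0.055 -0.03 ]
-30 [-0.011 -0.057 -0.03 ] [ 0.011  0.055 -0.02 ]
-20 [-0.012 -0.057 -0.02 ] [ 0.011  0.056 -0.01 ]
-10 [-0.011 -0.049 -0.01 ] [ 0.011  0.048 -0.003]
```

Emit:
arm_command(
  deltas=[
    [[85, -20, 32, 0, 0, 0, -0.174], [85, -15, 32, 0, 0, 0, -0.174], [85, -10, 32, 0, 0, 0, -0.174], [85, -7, 32, 0, 0, 0, -0.174], [85, 0, 32, 0, 0, 0, -0.174]],
  ],
)

```text
t: 7.85
eef_pos: [0.4641, 0.1452, 0.2518]
eef_rot: [[0.992, 0.126, 0.0], [0.126, -0.992, 0.001], [0.0, -0.001, -1.0]]
contact_force: [0.4, 0.4, 1.0]
gripper_width: 0.993
```

Emit:
arm_command(
  deltas=[
    [[85, 0, 1, 0, 0, 0, -0.175], [85, 0, 0, 0, 0, 0, 0]],
  ],
)

```text
t: 8.1
eef_pos: [0.4648, 0.1457, 0.2515]
eef_rot: [[0.999, -0.04, 0.0], [-0.04, -0.999, 0.001], [0.0, -0.001, -1.0]]
contact_force: [0.2, -0.7, -0.2]
gripper_width: 0.994
```

```bash
python3 -c "
from h import *
show();pic('wrist','w4');pic('side','s4')"
```

```text
t 8.1 tcp [464.8 145.7 251.5] yaw -0.0398 F [ 0.2 -0.7 -0.2] M [-0.03 -0.03  0.03] j [0.22 0.18 1.67 0.   1.3  1.83] zax [ 0.     0.001 -1.   ]
```

View pics/w4.png

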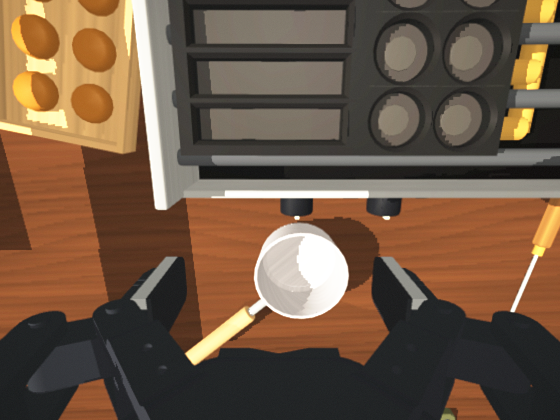

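View pics/s4.png

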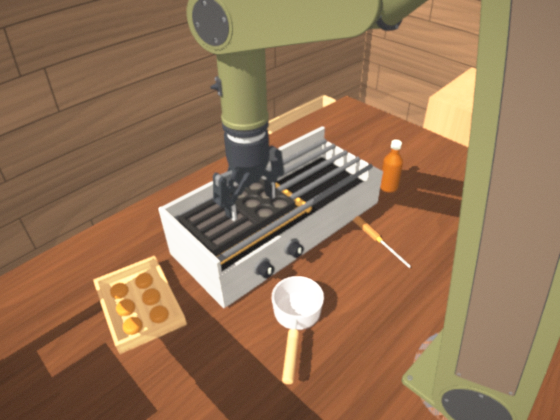

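```bash
python3 -c "
from h import *
T=np.load('pics/w4.npz')['T']
for n,q,z in [('sBL',(190,152),.152),('seam front',(354,149),.152),('rBR',(498,152),.152),('sL up',(181,60),.152),('rR up',(520,30),.152),('upstand front-left inner',(165,203),.16),('upL',(152,60),.16)]: print(n,np.round(p2w(q,z,'wrist',T)*1000,1))
"
```

```text
sBL [512.4 209.1 152. ]
seam front [509.7  89.  152. ]
rBR [503.1 -15.3 152. ]
sL up [574.  207.9 152. ]
rR up [582.2 -17.6 152. ]
upstand front-left inner [476.7 229.6 160. ]
upL [573.2 224.6 160. ]
```

Emit:
arm_command(
  deltas=[
    [[85, 3, 0, -50, 0, 0, 0], [85, 0, 0, -45, 0, 0, 0], [85, 0, 0, -17, 0, 0, 0], [85, 0, 0, -2.5, 0, 0, 0], [85, 5, -0.2, -0.5, 0, 0, 0]],
  ],
)

```text
t: 8.82
eef_pos: [0.4734, 0.1449, 0.1364]
eef_rot: [[0.999, -0.042, 0.001], [-0.042, -0.999, 0.0], [0.001, -0.0, -1.0]]
contact_force: [-0.1, -0.2, 0.9]
gripper_width: 0.995
```

Emit:
arm_command(
  deltas=[
    [[85, 5, -0.2, 0, 0, 0, 0], [85, 5, -0.2, 0, 0, 0, 0], [85, 5, -0.2, 0, 0, 0, 0], [85, 5, -0.2, 0, 0, 0, 0], [85, 5, -0.2, 0, 0, 0, 0]],
  ],
)

```text
t: 9.45
eef_pos: [0.4977, 0.1441, 0.1358]
eef_rot: [[0.999, -0.042, -0.001], [-0.042, -0.999, 0.0], [-0.001, 0.0, -1.0]]
contact_force: [-6.9, 0.7, 5.3]
gripper_width: 0.994
```

Emit:
arm_command(
  deltas=[
    [[85, 4, -0.2, 0, 0, 0, 0], [85, 4, -0.2, 0, 0, 0, 0], [85, 4, -0.2, 0, 0, 0, 0], [85, 4, -0.2, 0, 0, 0, 0], [85, 4, -0.2, 0, 0, 0, 0]],
  ],
)

```text
t: 10.07
eef_pos: [0.5058, 0.1437, 0.1352]
eef_rot: [[0.999, -0.042, -0.023], [-0.042, -0.999, 0.0], [-0.023, 0.001, -1.0]]
contact_force: [-27.1, 4.4, 25.6]
gripper_width: 0.994
```

```bash
python3 -c "
from h import *
show();pic('wrist','w5')"
```

```text
t 10.07 tcp [505.8 143.7 135.2] yaw -0.0423 F [-27.1   4.4  25.6] M [0.62 3.8  0.09] j [0.19 0.36 1.74 0.01 1.07 1.8 ] zax [-0.023  0.    -1.   ]
```

View pics/w5.png

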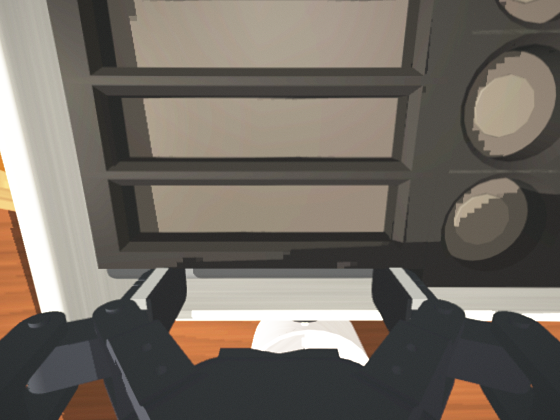

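```bash
python3 -c "
from h import *
f=np.load('pics/w5.npz');d=f['d'];T=f['T'];c=camera_info('wrist');K=np.array(c['intrinsics'])
def P(x,y):
  return (T[:3,:3]@(und((x,y),K,c['k1'])*d[y,x])+T[:3,3])*1000
for q in [(115,272),(125,272),(210,272),(240,272),(300,272),(350,272),(430,278),(500,280),(240,266),(300,264),(110,262),(130,262),(300,262),(420,262),(470,283),(520,283),(120,150),(410,130),(110,80),(420,60),(330,170),(330,80),(70,100),(40,100),(150,275),(178,262),(380,270)]: print(q,P(*q).round(1))
"
python3 - <<'E'
import cv2
im=cv2.imread('pics/w5.png')
cv2.imwrite('pics/w5z.png',cv2.convertScaleAbs(cv2.resize(im[220:320,80:480],None,fx=2,fy=4,interpolation=cv2.INTER_CUBIC),alpha=1.6,beta=20))
E
```

```text
(115, 272) [505.4 222.9 130. ]
(125, 272) [505.6 217.7 130.9]
(210, 272) [503.9 176.9 131.2]
(240, 272) [503.1 162.6 130.8]
(300, 272) [502.2 133.7 131.5]
(350, 272) [501.  109.7 131.2]
(430, 278) [509.3  82.8 153.6]
(500, 280) [507.2  54.7 153.3]
(240, 266) [517.6 158.8 153. ]
(300, 264) [517.3 134.8 152.9]
(110, 262) [521.7 210.1 153.2]
(130, 262) [521.2 202.5 152.8]
(300, 262) [517.9 134.7 152.2]
(420, 262) [516.6  87.4 153.6]
(470, 283) [506.4  66.6 153.6]
(520, 283) [505.4  46.3 153.1]
(120, 150) [564.6 201.2 146.6]
(410, 130) [567.6  94.3 151.3]
(110, 80) [588.2 196.5 153.7]
(420, 60) [590.1  93.2 152.1]
(330, 170) [554.7 122.9 152.3]
(330, 80) [585.2 123.3 154.3]
(70, 100) [582.5 211.5 153.2]
(40, 100) [583.  223.1 151.1]
(150, 275) [514.6 195.9 152. ]
(178, 262) [520.6 183.2 153.5]
(380, 270) [510.7 101.1 148.1]
```

View pics/w5z.png

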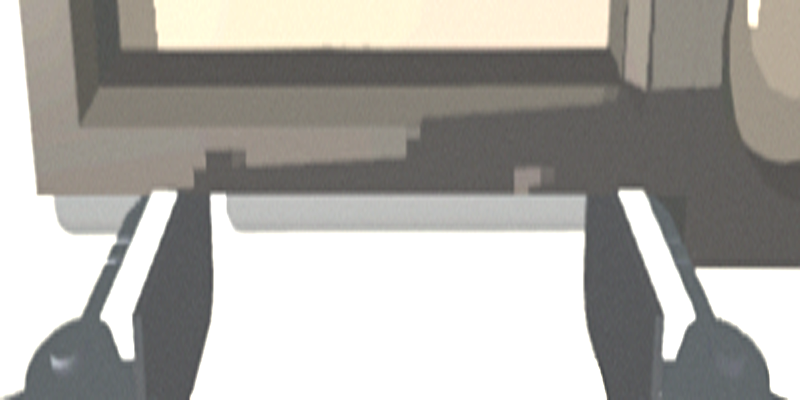

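Emit:
arm_command(
  deltas=[
    [[85, -12, 0.5, 0, 0, 0, 0], [85, -8, 0.3, 0, 0, 0, 0], [85, -4, 0.2, 0, 0, 0, 0], [85, 0, 0, 0, 0, 0, 0]],
  ],
)

```text
t: 10.62
eef_pos: [0.4941, 0.1441, 0.1359]
eef_rot: [[0.999, -0.042, 0.001], [-0.042, -0.999, 0.0], [0.001, -0.0, -1.0]]
contact_force: [0.7, -0.4, 0.3]
gripper_width: 0.996
```

```bash
python3 -c "
from h import *
show();im,_=pic('side','s6');pic('wrist','w6')
cv2.imwrite('pics/s6z.png',cv2.resize(im[150:290,150:340],None,fx=4,fy=4,interpolation=cv2.INTER_CUBIC))"
```

```text
t 10.62 tcp [494.1 144.1 135.9] yaw -0.0422 F [ 0.7 -0.4  0.3] M [-0.01 -0.06 -0.04] j [ 0.2   0.33  1.78 -0.    1.03  1.81] zax [ 0.001  0.    -1.   ]
```

View pics/s6z.png

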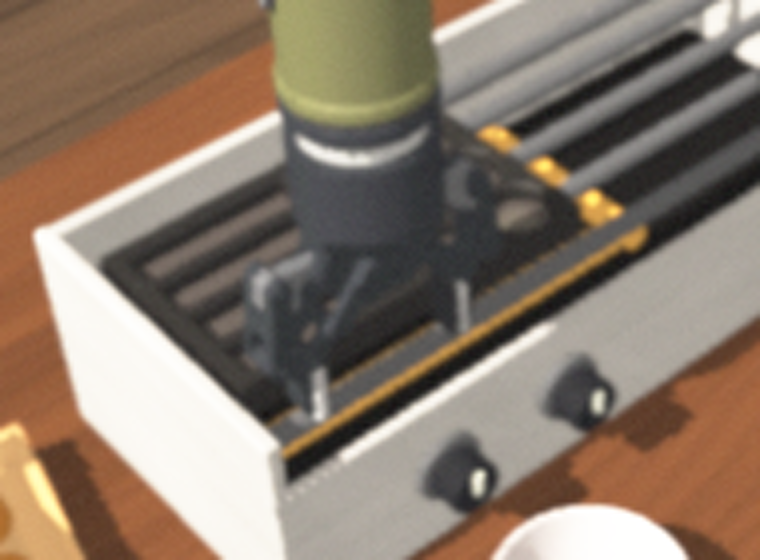

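View pics/w6.png

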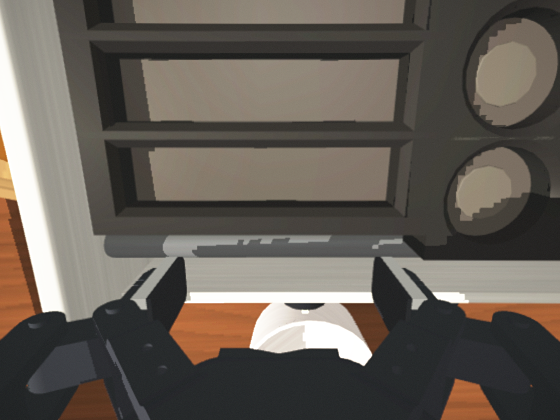

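Emit:
arm_command(
  deltas=[
    [[85, 0, 1, 5, 0, 0, 0], [85, 5, 0, 0, 0, 0, 0], [85, 5, -0.2, 0, 0, 0, 0], [85, 3, -0.2, 0, 0, 0, 0]],
  ],
)

```text
t: 11.22
eef_pos: [0.5076, 0.1447, 0.1408]
eef_rot: [[0.999, -0.042, 0.0], [-0.042, -0.999, 0.0], [0.0, -0.0, -1.0]]
contact_force: [0.4, 1.0, -0.4]
gripper_width: 0.994
```

Emit:
arm_command(
  deltas=[
    [[85, 4, -0.2, 0, 0, 0, 0], [85, 4, -0.2, 0, 0, 0, 0]],
  ],
)

```text
t: 11.48
eef_pos: [0.5083, 0.1445, 0.1404]
eef_rot: [[0.999, -0.043, -0.014], [-0.043, -0.999, 0.0], [-0.014, 0.0, -1.0]]
contact_force: [-19.1, 2.3, 17.2]
gripper_width: 0.991
```

Emit:
arm_command(
  deltas=[
    [[85, -12, 0, 0, 0, 0, 0], [85, -15, 0, 0, 0, 0, 0], [85, -10, 0, 40, 0, 0, 0], [85, 20, 0, 60, 0, 0, 0], [85, 30, 0, 50, 0, 0, 0]],
  ],
)

```text
t: 12.1
eef_pos: [0.5269, 0.1443, 0.2922]
eef_rot: [[0.999, -0.042, 0.001], [-0.042, -0.999, 0.0], [0.001, -0.0, -1.0]]
contact_force: [1.5, 0.2, -0.2]
gripper_width: 0.998
```

Emit:
arm_command(
  deltas=[
    [[85, 40, -20, 30, 0, 0, 0], [85, 40, -20, 0, 0, 0, 0], [85, 0, 0, 0, 0, 0, 0]],
  ],
)

```text
t: 12.48
eef_pos: [0.61, 0.1027, 0.3197]
eef_rot: [[0.999, -0.045, 0.002], [-0.045, -0.999, -0.001], [0.002, 0.001, -1.0]]
contact_force: [-0.3, -0.1, 0.4]
gripper_width: 0.996
```

```bash
python3 -c "
from h import *
show();pic('wrist','w7')"
```

```text
t 12.47 tcp [610.  102.7 319.7] yaw -0.0447 F [-0.3 -0.1  0.4] M [ 0.03 -0.01 -0.  ] j [ 0.1   0.32  1.29 -0.    1.53  1.71] zax [ 0.002 -0.001 -1.   ]
```

View pics/w7.png

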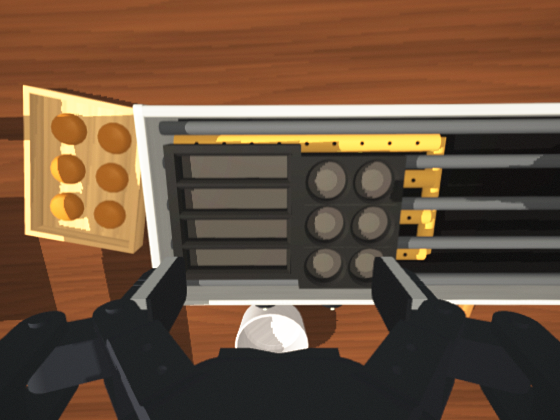

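Emit:
arm_command(
  deltas=[
    [[85, -50, 20, -20, 0, 0, 0], [85, -50, 20, -25, 0, 0, 0], [85, -25, 1, -50, 0, 0, 0], [85, 0, 0, -50, 0, 0, 0], [85, 0, 0, -30, 0, 0, 0]],
  ],
)

```text
t: 13.15
eef_pos: [0.4786, 0.1455, 0.143]
eef_rot: [[0.999, -0.041, -0.004], [-0.041, -0.999, -0.001], [-0.004, 0.001, -1.0]]
contact_force: [0.9, 0.2, -0.2]
gripper_width: 0.995
```

Emit:
arm_command(
  deltas=[
    [[85, 8, 0, -5, 0, 0, 0], [85, 6, -0.2, 0, 0, 0, 0], [85, 5, -0.2, 0, 0, 0, 0]],
  ],
)

```text
t: 13.52
eef_pos: [0.5035, 0.1453, 0.1416]
eef_rot: [[0.999, -0.042, 0.003], [-0.042, -0.999, 0.001], [0.003, -0.001, -1.0]]
contact_force: [-0.2, -0.3, 0.1]
gripper_width: 0.996
```

Emit:
arm_command(
  deltas=[
    [[85, 3, -0.1, -2.5, 0, 0, 0], [85, 2, -0.1, 0.2, 0, 0, 0], [85, 2, 0, 0.3, 0, 0, 0]],
  ],
)

```text
t: 13.9
eef_pos: [0.5083, 0.1446, 0.1382]
eef_rot: [[0.999, -0.042, -0.001], [-0.042, -0.999, 0.0], [-0.001, 0.0, -1.0]]
contact_force: [-3.9, 0.9, 1.9]
gripper_width: 0.998
```

Emit:
arm_command(
  deltas=[
    [[85, 2, -0.1, 0.5, 0, 0, 0]],
  ],
)

```text
t: 14.02
eef_pos: [0.5083, 0.1446, 0.1382]
eef_rot: [[0.999, -0.042, -0.005], [-0.042, -0.999, 0.0], [-0.005, 0.0, -1.0]]
contact_force: [-7.2, 1.5, 2.8]
gripper_width: 0.999
```

Emit:
arm_command(
  deltas=[
    [[85, 1, -0.1, 0.5, 0, 0, 0]],
  ],
)

```text
t: 14.15
eef_pos: [0.5083, 0.1446, 0.1383]
eef_rot: [[0.999, -0.042, -0.007], [-0.042, -0.999, 0.0], [-0.007, 0.0, -1.0]]
contact_force: [-7.2, 1.3, 0.7]
gripper_width: 0.999
```

Emit:
arm_command(
  deltas=[
    [[85, 2, -0.1, 0.5, 0, 0, 0]],
  ],
)

```text
t: 14.28
eef_pos: [0.5089, 0.1445, 0.1383]
eef_rot: [[0.999, -0.042, -0.009], [-0.042, -0.999, 0.0], [-0.009, 0.0, -1.0]]
contact_force: [-6.6, 2.7, -1.4]
gripper_width: 0.998
```

Emit:
arm_command(
  deltas=[
    [[85, 3, -0.1, 0.1, 0, 0, 0], [85, 3, -0.1, 0.1, 0, 0, 0]],
  ],
)

```text
t: 14.52
eef_pos: [0.5155, 0.1443, 0.1384]
eef_rot: [[0.999, -0.042, -0.008], [-0.042, -0.999, -0.0], [-0.008, 0.001, -1.0]]
contact_force: [-5.0, 1.6, -2.0]
gripper_width: 0.994
```

Emit:
arm_command(
  deltas=[
    [[85, 3, -0.1, -0.1, 0, 0, 0], [85, 3, -0.1, 0, 0, 0, 0]],
  ],
)

```text
t: 14.78
eef_pos: [0.521, 0.1441, 0.1384]
eef_rot: [[0.999, -0.042, -0.009], [-0.042, -0.999, -0.0], [-0.009, 0.001, -1.0]]
contact_force: [-7.2, 0.8, 0.4]
gripper_width: 0.992
```

Emit:
arm_command(
  deltas=[
    [[85, 3, -0.1, 0, 0, 0, 0], [85, 2, -0.1, 0, 0, 0, 0]],
  ],
)

```text
t: 15.02
eef_pos: [0.5269, 0.1438, 0.1383]
eef_rot: [[0.999, -0.042, -0.008], [-0.042, -0.999, -0.0], [-0.008, 0.001, -1.0]]
contact_force: [-6.1, 1.8, -1.1]
gripper_width: 0.998
```

Emit:
arm_command(
  deltas=[
    [[85, 1.5, -0.1, 0, 0, 0, 0], [85, 1.5, -0.1, 0, 0, 0, 0]],
  ],
)

```text
t: 15.28
eef_pos: [0.5289, 0.1437, 0.1383]
eef_rot: [[0.999, -0.042, -0.01], [-0.042, -0.999, -0.0], [-0.01, 0.0, -1.0]]
contact_force: [-8.9, 1.9, 1.8]
gripper_width: 0.996
```

Emit:
arm_command(
  deltas=[
    [[85, 1.5, -0.1, 0, 0, 0, 0], [85, 1.5, -0.1, 0, 0, 0, 0]],
  ],
)

```text
t: 15.52
eef_pos: [0.5318, 0.1436, 0.1384]
eef_rot: [[0.999, -0.042, -0.01], [-0.042, -0.999, 0.0], [-0.01, 0.0, -1.0]]
contact_force: [-7.9, 1.7, 1.2]
gripper_width: 0.991
```

Emit:
arm_command(
  deltas=[
    [[85, 2, -0.1, 0.1, 0, 0, 0], [85, 2, -0.1, 0.1, 0, 0, 0]],
  ],
)

```text
t: 15.78
eef_pos: [0.5332, 0.1435, 0.1383]
eef_rot: [[0.999, -0.042, -0.015], [-0.042, -0.999, 0.0], [-0.015, 0.001, -1.0]]
contact_force: [-15.6, 3.4, 6.7]
gripper_width: 0.995
```

Emit:
arm_command(
  deltas=[
    [[85, 1.5, -0.1, 0.1, 0, 0, 0], [85, 1.5, -0.1, 0.1, 0, 0, 0]],
  ],
)

```text
t: 16.02
eef_pos: [0.5332, 0.1435, 0.1383]
eef_rot: [[0.999, -0.042, -0.02], [-0.042, -0.999, 0.0], [-0.02, 0.001, -1.0]]
contact_force: [-21.2, 4.7, 10.6]
gripper_width: 0.999
```

```bash
python3 -c "
from h import *
show();pic('wrist','w8')"
```

```text
t 16.02 tcp [533.2 143.5 138.3] yaw -0.0423 F [-21.2   4.7  10.6] M [0.68 3.11 0.13] j [0.18 0.38 1.68 0.   1.1  1.79] zax [-0.02  0.   -1.  ]
```

View pics/w8.png

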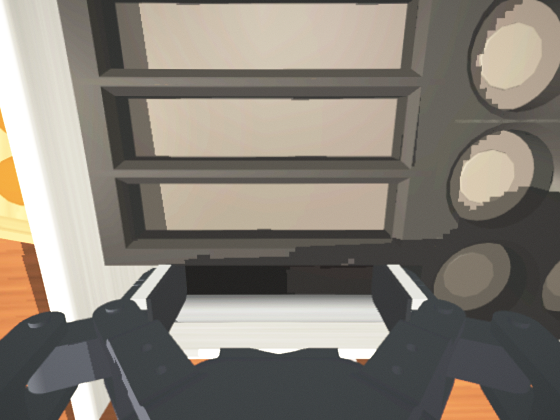

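Emit:
arm_command(
  deltas=[
    [[85, -20, 0.5, 0, 0, 0, 0], [85, -40, 1, 2, 0, 0, 0], [60, -4, -40, 1, 0, 0, 0], [60, 0, -40, 0, 0, 0, 0], [60, 0, -29, 0, 0, 0, 0]],
  ],
)

```text
t: 16.7
eef_pos: [0.4799, 0.0342, 0.1434]
eef_rot: [[0.999, -0.042, 0.001], [-0.042, -0.999, -0.0], [0.001, 0.0, -1.0]]
contact_force: [0.4, 0.6, 0.8]
gripper_width: 0.701
```

```bash
python3 -c "
from h import *
show();im,d=pic('wrist','w9')
c=camera_info('wrist');Tt=np.array(c['T_tool_cam'])
P=np.array([Tt[:3,:3]@(und((x,y),np.array(c['intrinsics']),c['k1'])*d[y,x])+Tt[:3,3] for y in range(240,345) for x in range(120,430) if 0<d[y,x]<.2])
P=P[(abs(P[:,0])<.013)];
for sgn in(1,-1):
  q=P[P[:,1]*sgn>0];print(q[np.argsort(-q[:,2])[:30:6]].round(4))"
```

```text
t 16.7 tcp [479.9  34.2 143.4] yaw -0.0422 F [0.4 0.6 0.8] M [ 0.04 -0.04 -0.03] j [-0.02  0.28  1.84 -0.    1.02  1.6 ] zax [ 0.001 -0.    -1.   ]
[[-0.0101  0.0147  0.0535]
 [-0.0107  0.0829  0.0534]
 [-0.01    0.0358  0.0533]
 [-0.01    0.0376  0.0532]
 [-0.0107  0.009   0.0531]]
[[-0.01   -0.058   0.0535]
 [-0.01   -0.0268  0.0534]
 [-0.0107 -0.0012  0.0533]
 [-0.0106 -0.0758  0.0532]
 [-0.0106 -0.0465  0.0532]]
```

View pics/w9.png

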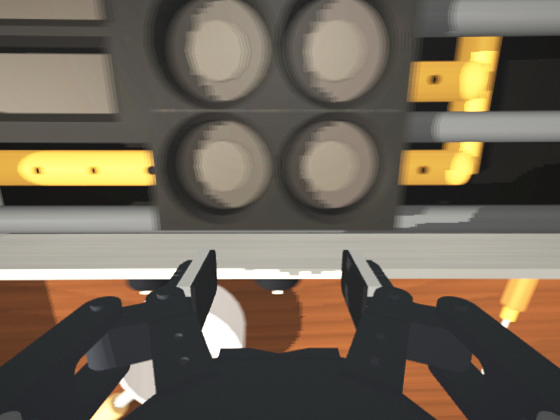

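Emit:
arm_command(
  deltas=[
    [[60, 5, -0.2, -1, 0, 0, 0], [60, 4, -0.2, 0, 0, 0, 0], [60, 3, -0.1, 0, 0, 0, 0]],
  ],
)

```text
t: 17.12
eef_pos: [0.4922, 0.0358, 0.142]
eef_rot: [[0.999, -0.041, 0.0], [-0.041, -0.999, 0.0], [0.0, -0.0, -1.0]]
contact_force: [0.7, -0.3, 0.2]
gripper_width: 0.699
```

Emit:
arm_command(
  deltas=[
    [[60, 3, -0.1, 0.1, 0, 0, 0], [60, 2, -0.1, 0.3, 0, 0, 0]],
  ],
)

```text
t: 17.38
eef_pos: [0.493, 0.0357, 0.1419]
eef_rot: [[0.999, -0.041, -0.008], [-0.041, -0.999, 0.001], [-0.008, -0.0, -1.0]]
contact_force: [-8.3, 0.9, 5.0]
gripper_width: 0.702
```

Emit:
arm_command(
  deltas=[
    [[60, 0.5, 0, 0.7, 0, 0, 0]],
  ],
)

```text
t: 17.5
eef_pos: [0.4951, 0.0354, 0.1425]
eef_rot: [[0.999, -0.041, -0.004], [-0.041, -0.999, 0.0], [-0.004, -0.0, -1.0]]
contact_force: [-1.8, -0.5, -2.8]
gripper_width: 0.702
```

Emit:
arm_command(
  deltas=[
    [[60, 0.5, 0, 0.6, 0, 0, 0]],
  ],
)

```text
t: 17.62
eef_pos: [0.4968, 0.0352, 0.1433]
eef_rot: [[0.999, -0.042, -0.002], [-0.042, -0.999, 0.0], [-0.002, 0.0, -1.0]]
contact_force: [-1.7, 0.1, -2.5]
gripper_width: 0.702
```

Emit:
arm_command(
  deltas=[
    [[60, 1, 0, -1, 0, 0, 0]],
  ],
)

```text
t: 17.75
eef_pos: [0.4973, 0.0351, 0.1428]
eef_rot: [[0.999, -0.042, -0.003], [-0.042, -0.999, 0.0], [-0.003, -0.0, -1.0]]
contact_force: [-7.6, 0.5, 6.4]
gripper_width: 0.707
```

Emit:
arm_command(
  deltas=[
    [[60, 2, -0.1, -0.2, 0, 0, 0], [60, 2, -0.1, 0, 0, 0, 0]],
  ],
)

```text
t: 18.0
eef_pos: [0.5002, 0.0349, 0.1426]
eef_rot: [[0.999, -0.042, -0.005], [-0.042, -0.999, 0.0], [-0.005, -0.0, -1.0]]
contact_force: [-5.8, 0.5, 2.9]
gripper_width: 0.705
```

Sliding at a moderate force. Continuing in small steps.

Emit:
arm_command(
  deltas=[
    [[60, 3, -0.1, 0.1, 0, 0, 0], [60, 3, -0.1, 0, 0, 0, 0]],
  ],
)

```text
t: 18.25
eef_pos: [0.5088, 0.0344, 0.1426]
eef_rot: [[0.999, -0.042, -0.0], [-0.042, -0.999, -0.0], [-0.0, 0.0, -1.0]]
contact_force: [-2.4, 0.3, -0.4]
gripper_width: 0.698
```

Emit:
arm_command(
  deltas=[
    [[60, 3, -0.1, 0.1, 0, 0, 0], [60, 3, -0.1, 0, 0, 0, 0]],
  ],
)

```text
t: 18.5
eef_pos: [0.515, 0.0342, 0.1427]
eef_rot: [[0.999, -0.042, -0.0], [-0.042, -0.999, -0.0], [0.0, 0.0, -1.0]]
contact_force: [-2.9, -0.5, -1.9]
gripper_width: 0.704
```

Emit:
arm_command(
  deltas=[
    [[60, 3, -0.1, 0, 0, 0, 0], [60, 3, -0.1, 0, 0, 0, 0]],
  ],
)

```text
t: 18.75
eef_pos: [0.5209, 0.034, 0.1427]
eef_rot: [[0.999, -0.042, -0.0], [-0.042, -0.999, -0.0], [-0.0, 0.0, -1.0]]
contact_force: [-2.9, -0.1, -2.0]
gripper_width: 0.7
```

Emit:
arm_command(
  deltas=[
    [[60, 2, -0.1, -0.1, 0, 0, 0], [60, 2, -0.1, 0, 0, 0, 0]],
  ],
)

```text
t: 19.0
eef_pos: [0.5243, 0.0338, 0.1427]
eef_rot: [[0.999, -0.042, -0.001], [-0.042, -0.999, 0.0], [-0.001, 0.0, -1.0]]
contact_force: [-3.1, 0.4, -0.4]
gripper_width: 0.701
```

Emit:
arm_command(
  deltas=[
    [[60, 2, -0.1, 0, 0, 0, 0], [60, 2, -0.1, 0, 0, 0, 0]],
  ],
)

```text
t: 19.25
eef_pos: [0.5288, 0.0336, 0.1427]
eef_rot: [[0.999, -0.042, -0.0], [-0.042, -0.999, -0.0], [-0.0, 0.0, -1.0]]
contact_force: [-6.4, -0.7, 0.5]
gripper_width: 0.704
```

Emit:
arm_command(
  deltas=[
    [[60, 2, -0.1, 0.1, 0, 0, 0], [60, 2, -0.1, 0.1, 0, 0, 0]],
  ],
)

```text
t: 19.5
eef_pos: [0.5288, 0.0336, 0.1427]
eef_rot: [[0.999, -0.042, -0.008], [-0.042, -0.999, 0.0], [-0.008, 0.0, -1.0]]
contact_force: [-13.2, 0.5, 8.0]
gripper_width: 0.701
```

Emit:
arm_command(
  deltas=[
    [[60, -20, 0.5, 0, 0, 0, 0], [60, -15, 0.5, 20, 0, 0, 0], [85, 10, 5, 60, 0, 0, 0], [85, 30, 15, 50, 0, 0, 0], [85, 40, 15, 45, 0, 0, 0]],
  ],
)

```text
t: 20.12
eef_pos: [0.5797, 0.0697, 0.3216]
eef_rot: [[0.999, -0.043, 0.006], [-0.043, -0.999, 0.0], [0.006, -0.0, -1.0]]
contact_force: [1.3, -0.3, -0.6]
gripper_width: 0.994
```

Emit:
arm_command(
  deltas=[
    [[85, 30, 10, 20, 0, 0, 0], [85, 0, 0, 0, 0, 0, 0]],
  ],
)

```text
t: 20.38
eef_pos: [0.6121, 0.0802, 0.3405]
eef_rot: [[0.999, -0.041, 0.009], [-0.041, -0.999, 0.001], [0.009, -0.001, -1.0]]
contact_force: [0.8, -0.6, 0.6]
gripper_width: 0.995
```

```bash
python3 -c "
from h import *
show();im,d=pic('wrist','w10')
cv2.imwrite('pics/w10z.png',cv2.convertScaleAbs(cv2.resize(im[90:290,130:430],None,fx=2.6,fy=2.6,interpolation=cv2.INTER_CUBIC),alpha=1.7,beta=20))"
```

```text
t 20.38 tcp [612.1  80.2 340.5] yaw -0.0415 F [ 0.8 -0.6  0.6] M [ 0.02  0.01 -0.01] j [0.06 0.31 1.26 0.   1.57 1.67] zax [ 0.009  0.001 -1.   ]
```

View pics/w10z.png

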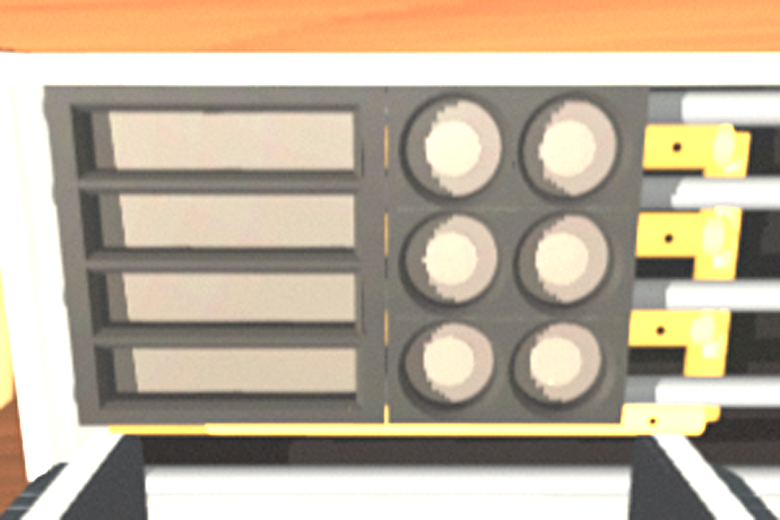

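Emit:
arm_command(
  deltas=[
    [[85, 0, -15, 0, 0, 0, 0.175], [85, 0, -15, 0, 0, 0, 0.175], [85, 0, -15, 0, 0, 0, 0.175], [85, 0, -15, 0, 0, 0, 0.175], [85, -3, -15, 0, 0, 0, 0.175]],
  ],
)

```text
t: 21.05
eef_pos: [0.6033, 0.0036, 0.3367]
eef_rot: [[0.669, 0.743, -0.002], [0.743, -0.669, -0.0], [-0.001, -0.001, -1.0]]
contact_force: [-0.5, -0.2, -0.4]
gripper_width: 0.999
```

Emit:
arm_command(
  deltas=[
    [[85, 0, -20, 0, 0, 0, 0.175], [85, 0, -15, -20, 0, 0, 0.175], [85, 0, -15, -50, 0, 0, 0.175], [85, 0, -10, -50, 0, 0, 0.171], [85, 0, 0, -45, 0, 0, 0]],
  ],
)

```text
t: 21.68
eef_pos: [0.6026, -0.0566, 0.1705]
eef_rot: [[0.042, 0.999, -0.002], [0.999, -0.042, -0.0], [-0.0, -0.002, -1.0]]
contact_force: [0.4, 0.5, 0.8]
gripper_width: 0.995
```

```bash
python3 -c "
from h import *
show();pic('wrist','w11')"
```

```text
t 21.68 tcp [602.6 -56.6 170.5] yaw 1.5287 F [0.4 0.5 0.8] M [-0.   -0.06 -0.04] j [-0.16  0.41  1.54 -0.    1.2  -0.12] zax [-0.002 -0.    -1.   ]
```

View pics/w11.png

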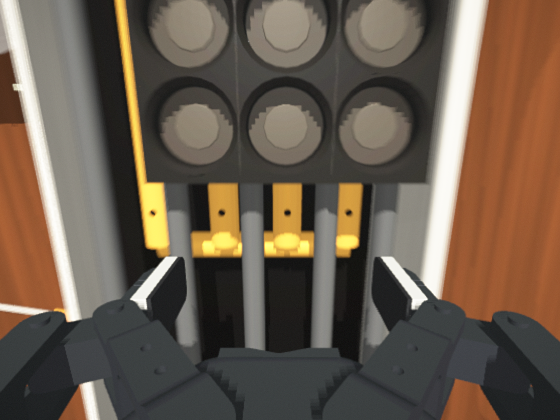

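Emit:
arm_command(
  deltas=[
    [[85, 1, 0, -25, 0, 0, 0], [85, 0, 5, -8, 0, 0, 0], [85, 0.2, 5, 0, 0, 0, 0], [85, 0.2, 5, 0, 0, 0, 0], [85, 0.2, 5, 0, 0, 0, 0]],
  ],
)

```text
t: 22.35
eef_pos: [0.607, -0.0351, 0.1412]
eef_rot: [[0.042, 0.999, 0.002], [0.999, -0.042, -0.0], [-0.0, 0.002, -1.0]]
contact_force: [0.2, 0.1, 0.1]
gripper_width: 0.996
```

Emit:
arm_command(
  deltas=[
    [[85, 0.2, 5, 0, 0, 0, 0], [85, 0.1, 4, 0, 0, 0, 0]],
  ],
)

```text
t: 22.6
eef_pos: [0.607, -0.0291, 0.1407]
eef_rot: [[0.041, 0.999, 0.001], [0.999, -0.041, -0.006], [-0.006, 0.001, -1.0]]
contact_force: [-0.7, -12.5, 2.8]
gripper_width: 0.994
```

Emit:
arm_command(
  deltas=[
    [[85, 0.1, 3, 0, 0, 0, 0], [85, 0.1, 3, 0, 0, 0, 0]],
  ],
)

```text
t: 22.85
eef_pos: [0.6072, -0.0246, 0.1407]
eef_rot: [[0.041, 0.999, 0.001], [0.999, -0.041, -0.007], [-0.007, 0.001, -1.0]]
contact_force: [-1.0, -12.5, 2.3]
gripper_width: 0.996
```

Emit:
arm_command(
  deltas=[
    [[85, 0.1, 2, 0, 0, 0, 0], [85, 0.1, 2, 0, 0, 0, 0]],
  ],
)

```text
t: 23.1
eef_pos: [0.6073, -0.0208, 0.1407]
eef_rot: [[0.041, 0.999, 0.001], [0.999, -0.041, -0.007], [-0.007, 0.001, -1.0]]
contact_force: [-1.4, -12.1, 3.4]
gripper_width: 0.997
```

Emit:
arm_command(
  deltas=[
    [[85, 0.1, 2, 0, 0, 0, 0], [85, 0.1, 2, 0, 0, 0, 0]],
  ],
)

```text
t: 23.35
eef_pos: [0.6074, -0.0187, 0.1407]
eef_rot: [[0.041, 0.999, 0.001], [0.999, -0.041, -0.011], [-0.011, 0.001, -1.0]]
contact_force: [-1.7, -21.2, 2.5]
gripper_width: 0.991
```

Emit:
arm_command(
  deltas=[
    [[85, 0, 1.5, 0, 0, 0, 0], [85, 0, 0, 0, 0, 0, 0]],
  ],
)

```text
t: 23.6
eef_pos: [0.6074, -0.0187, 0.1408]
eef_rot: [[0.041, 0.999, 0.001], [0.999, -0.041, -0.013], [-0.013, 0.001, -1.0]]
contact_force: [-1.5, -21.8, 2.1]
gripper_width: 1.0
```

Emit:
arm_command(
  deltas=[
    [[85, 0, -12, 0, 0, 0, 0], [85, 0, -20, 0, 0, 0, 0], [85, 0, -10, 50, 0, 0, 0], [85, 0, 40, 45, 0, 0, -0.17], [85, 0, 50, 30, 0, 0, -0.17]],
  ],
)

```text
t: 24.22
eef_pos: [0.6083, 0.0363, 0.2673]
eef_rot: [[0.381, 0.925, 0.003], [0.925, -0.381, 0.0], [0.001, 0.003, -1.0]]
contact_force: [0.7, 0.4, 0.5]
gripper_width: 0.992
```

Emit:
arm_command(
  deltas=[
    [[85, 0, 35, 30, 0, 0, -0.17], [85, 0, 15, 30, 0, 0, -0.17], [85, 0, 10, 10, 0, 0, -0.17], [85, 0, 0, 0, 0, 0, -0.18], [85, 0, 0, 0, 0, 0, -0.18]],
  ],
)

```text
t: 24.85
eef_pos: [0.6071, 0.0971, 0.3351]
eef_rot: [[0.951, 0.309, 0.0], [0.309, -0.951, 0.0], [0.0, -0.0, -1.0]]
contact_force: [-0.0, 0.0, 0.2]
gripper_width: 0.998
```

Emit:
arm_command(
  deltas=[
    [[85, 0, 0, 0, 0, 0, -0.18], [85, 0, 0, 0, 0, 0, -0.18], [85, 0, 0, 0, 0, 0, 0]],
  ],
)

```text
t: 25.22
eef_pos: [0.6071, 0.0967, 0.3347]
eef_rot: [[0.999, -0.039, -0.0], [-0.039, -0.999, 0.0], [-0.0, -0.0, -1.0]]
contact_force: [-0.3, -0.6, 0.2]
gripper_width: 0.996
```

```bash
python3 -c "
from h import *
show();im,d=pic('wrist','w12')
cv2.imwrite('pics/w12z.png',cv2.convertScaleAbs(cv2.resize(im[90:290,130:430],None,fx=2.6,fy=2.6,interpolation=cv2.INTER_CUBIC),alpha=1.7,beta=20))"
```

```text
t 25.23 tcp [607.1  96.7 334.7] yaw -0.0392 F [-0.3 -0.6  0.2] M [ 0.04 -0.05  0.02] j [0.09 0.31 1.27 0.   1.56 1.7 ] zax [-0.  0. -1.]
```

View pics/w12z.png

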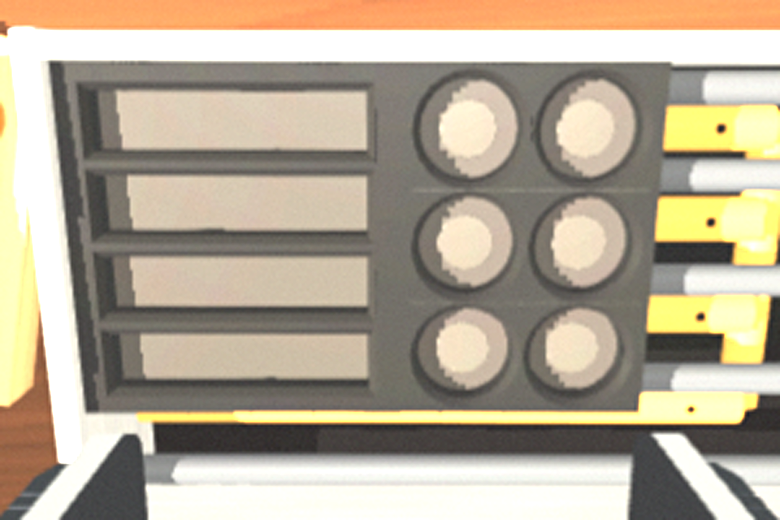

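Emit:
arm_command(
  deltas=[
    [[85, -10, 50, -30, 0, 0, 0], [85, -10, 40, -30, 0, 0, 0], [85, 0, 0, 0, 0, 0, 0]],
  ],
)

```text
t: 25.65
eef_pos: [0.5844, 0.189, 0.2719]
eef_rot: [[0.999, -0.035, -0.006], [-0.035, -0.999, -0.0], [-0.006, 0.001, -1.0]]
contact_force: [-0.6, -0.6, 0.4]
gripper_width: 0.994
```

```bash
python3 -c "
from h import *
show();im,d=pic('wrist','w13')
cv2.imwrite('pics/w13z.png',cv2.convertScaleAbs(cv2.resize(im[0:290,170:560],None,fx=2,fy=2,interpolation=cv2.INTER_CUBIC),alpha=1.8,beta=30))
im,d=pic('side','s13');cv2.imwrite('pics/s13z.png',cv2.convertScaleAbs(cv2.resize(im[130:300,150:390],None,fx=3,fy=3,interpolation=cv2.INTER_CUBIC),alpha=1.5,beta=20))"
```

```text
t 25.65 tcp [584.4 189.  271.9] yaw -0.0346 F [-0.6 -0.6  0.4] M [-0.   -0.03  0.  ] j [0.24 0.35 1.37 0.   1.43 1.85] zax [-0.006 -0.    -1.   ]
```

View pics/w13z.png

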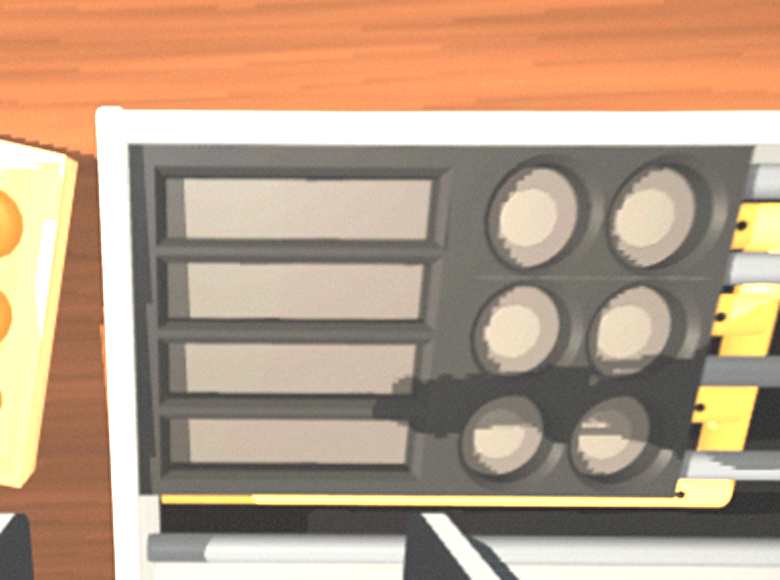

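View pics/s13z.png

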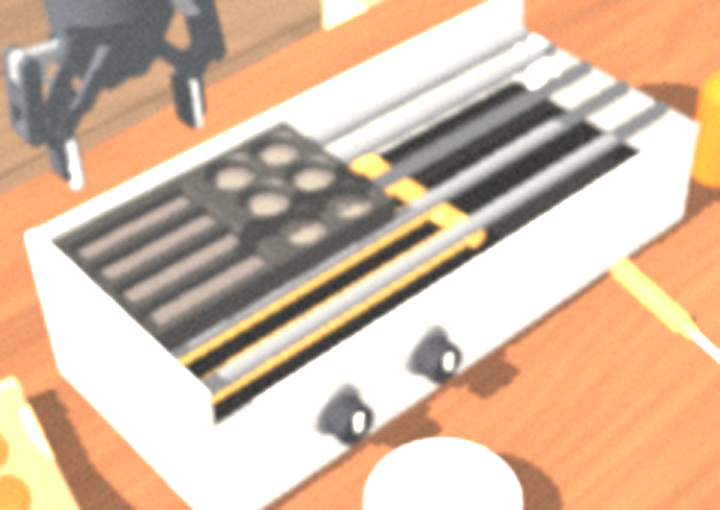

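```bash
python3 -c "
from h import *
print(env.finish_job())"
```

```text
the job is handed in; nothing more can be done
None
```

Both plates are in the stove's back left corner. The stick plate is tight against the left upstand, the round plate is tight beside it, and both are square and flush against the back upstand. I handed the job in at about 26 s with the gripper well clear.

**How it went:** I pushed both plates left in a chain, then pushed each one back to the upstand. A last leftward push closed the gaps at the left upstand and between the plates.

**Last checks:**
- **Contact:** each plate met the upstand with a hard stop. The round plate stopped within 0.2 mm of where the stick plate's stop predicted. The final left push also stopped firmly, at 22 N.
- **Pictures:** the close wrist and side views show no gap at the back, the left or the seam. The front edges line up to within about 1 mm. The pan and tray in the last views look undisturbed; I took no final full view of the pick and bottle.

**What did not go smoothly:**
- **Binding:** the first back push of the stick plate bound up at 27 N because the fingers were pressing down on it. I backed off and pushed again with a small upward correction.
- **Possible slight lift:** while pushing the round plate back, the fingers rose about 0.8 mm with 2.5 to 2.8 N of upward pull on the plate. Its front edge may have lifted briefly, but it then slid on normally.
- **Calibration:** the stick plate stopped about 6 mm farther back than the first camera measurement predicted. For that I relied on the contact stops and the close views.

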